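# Prop the supply box lid on its stay

### The arm

A 6-joint arm with a two-finger parallel gripper is mounted at the origin on the work surface. World frame = base frame: x ahead of the robot, y to its left, z up, the work surface at z = 0. Lengths are in mm, angles in rad, forces in N, time in s.
With the tool pointing down it reaches from about 375 to 975 mm from the base axis. Payload 3.8 kg.
Tool frame: the origin (TCP) lies on the centre line of the jaws, within the pads' length; the fingertips stand 22 mm ahead of it and the grasp point (between the pads) lies 3 mm ahead of it; z points along the fingers, y is the line along which they close (so a half turn about z gives the same grasp; the last joint's range is limited). The gripper opens to 88 mm and grips with 3 to 60 N. Pads are 18 mm wide; open, the fingers measure 123 mm over their backs; the gripper's body (75 mm by 187 mm) begins 45 mm behind the grasp point.
Start: joints at [-1.138, 0.264, 1.604, -0, 1.274, -0.037], TCP at [305.572, -601.867, 260.706] pointing down, gripper open.
Joint ranges: [-2.63, 2.63], [-0.94, 2.18], [0.31, 2.57], [-1.31, 4.45], [0, 2.66], [-2.55, 2.55]. Speed limits (rad/s): [2.57, 2.57, 3.14, 3.14, 3.14, 3.14].

### API

Orientations are given as a unit quaternion [w, x, y, z].
In Python, from bench import robot, cams gives the robot as it stands.
- The arm moves only by the shell command python3 -m inch 'ROWS' [FORCE]. ROWS is JSON, a list of rows, each an object of numbers: "fingers": the opening, from 0 (shut) to 1 (fully open); "dx", "dy", "dz": the shift along the world's x, y, z in cm; "wx", "wy", "wz": the turn, a rotation vector about the world's x, y, z in degrees. In form: [{"fingers": .., "dx": .., "dy": .., "dz": .., "wx": .., "wy": .., "wz": ..}, ...]. A call has 1 to 12 rows; each row shifts and turns the commanded pose from where the row before left it; what a row does not reach is not made up. A row lasts 1/12 s, in which the tool goes at most 41.7 mm and 7.16 degrees, less where a joint would pass 70% of its speed; a pose out of reach is approached as far as the arm can. A call with a gripper value outside its range is refused whole. The fingers move at their own pace and stop on an object; FORCE is the grip in N (left out, the last holds). Time passes only in rows, so rows that do not move let the fingers close. It gives the time, the measured TCP pose, the force, the opening and the grip force at its end, in the units of the state.
- robot.state(): the state, without advancing time (a new reading comes with each control period).
- cams.snapshot(name): name is "scene" or "top"; returns the picture (420x560x3 uint8, red, green, blue); there is no depth.
- cams.calibration(name): a dict with "vertical_fov" (degrees; the focal length in pixels is half the picture's height over the tangent of half this angle, whatever the lens; pixels are square), "cx", "cy" (the principal point, pixels), "k1" (the pictures are not rectified: a ray, as slopes to the right and down, at radius r is drawn at 1 + k1 r^2 times it, then the intrinsics apply), "camera_from_world" (4x4, takes a point from world to camera coordinates). Camera axes: x right, y up, looking along -z (the intrinsics and any distortion apply to the point x, -y, -z); pixel columns grow to the right and rows downward; lengths in mm; the calibration is good to about 2 mm. A picture is of the moment at which its call begins. calibration takes no time and is no camera call.
- robot.hand_in(): hands the job in; it is judged then, once.
The state is a dict: "time": time; "qpos": joint angles; "qd": joint speeds; "tau": joint torques, N m; "ee_pos": TCP position; "ee_rot": TCP orientation; "wrist_force": force on the tool from outside, world axes, zero at the start; "ft_torque": the same for the moment, N m; "grip_width": finger opening in mm; "grasp_force": force on a finger pad.
Only numpy, scipy, OpenCV 4.12 (cv2) and the standard library are available. Lean on these libraries where they do the work, as an engineer would, in place of code of your own. Each camera call takes 0.05 s, during which the arm holds its last target. There are 200 camera calls.

### The job

On the packing bench, the small steel supply box that stands open has its lid thrown right back. Flip that box's stay fully up and tip the lid forward to rest on it, so that it stays propped half open by itself.

Things in the scene. Friction and masses are not known exactly. Their poses are not given: they have to be found in the camera images.
- stay (a joint): Stay of the open box: steel bar 9 mm wide on the rim of its left wall (left for someone at the front, facing the lid). 0 = lying level, free end to the front; grows as that end swings up and over towards the lid; 1.57 = upright; 1.78 = fully up, at its stop. Starts at 0 to 0.3. Hinge parallel to the lid's, stiff (0.06 N m): stays where it is left. Pivot 108 mm above the bench.
- stay_knob (a point): Centre of the black rubber knob on the stay's free end, 93 mm from its pivot: cylinder 14 mm across, 26 mm long, parallel to the hinge line; pinch its flat ends from above, it turns between the fingers. Stay down: knob 25 mm clear of the front wall, free on both sides. Axes: x knob to pivot, y along the hinge line to the box's left, z up when the stay lies level.
- lid (a joint): Hinge of the open box's lid. 0 = shut; 1.57 = upright; 1.74 = thrown back against its stop, leaning away from the front, where it starts. Oil damped (0.4 N m s/rad), no friction: pulled well past upright, the 0.45 kg lid sinks by itself in a few seconds, fully shut if the stay is down. On the raised stay it rests at about 0.87, the knob kept from slipping by a cleat under the lid.
- lid_edge (a point): Middle of that lid's free edge: steel sheet, 165 mm hinge to edge, 224 wide, 5 thick, 22 mm skirt on the inner face. Axes: x edge to hinge, y along the hinge line to the box's left, z out of the outer face (rearward when up). Hinge line 124 mm above the bench, 80 mm behind the centre of the fixed box (160 deep, 220 wide, walls 100 high). A like box, shut, stands to its left or right.

How it is judged (in metres and radians):
At the end, for the whole second after the job is handed in: The stay is up (joint above 1.55 rad) and the lid rests on it at a standstill, between 0.7 and 1.1 rad from shut (value of joint stay above 1.55 rad and value of joint lid between 0.7 and 1.1 rad and velocity of joint lid between -0.05 and 0.05 rad/s); the robot touches nothing.
It also fails if it takes over 48 s, if anything falls off the work surface, if the arm or the gripper's body presses on something with over 40 N, if the wrist force passes 120 N, or if a joint passes its speed limit or range.

## Working session

There is one attempt and no reset: what is moved stays moved. The work goes in short steps, Python scripts to look and compute and a shell command to move; the robot and the scene stay as the last step left them, time stands still between calls to the robot, and variables do not carry over. Pictures are saved under pics/ and viewed, at most 10 in all, crops included, and the job is handed in when it is done.

```bash
mkdir -p pics; cat > h.py <<'E'
import numpy as np,cv2
from bench import robot,cams
def cal(n):
    c=cams.calibration(n);f=210/np.tan(np.radians(c["vertical_fov"])/2);return c,f,np.array(c["camera_from_world"])
def ray(n,u,v):
    c,f,T=cal(n);d=np.array([(u-c["cx"])/f,(v-c["cy"])/f]);s=d.copy()
    for _ in range(30): s=d/(1+c["k1"]*(s@s))
    R=T[:3,:3];return -R.T@T[:3,3],R.T@np.array([s[0],-s[1],-1])
def onz(n,u,v,z):
    o,d=ray(n,u,v);return (o+d*(z-o[2])/d[2]).round(1)
def two(a,b):
    o1,d1=ray("scene",*a);o2,d2=ray("top",*b)
    t=np.linalg.lstsq(np.c_[d1,-d2],o2-o1,rcond=None)[0];p,q=o1+t[0]*d1,o2+t[1]*d2
    return ((p+q)/2).round(1),np.linalg.norm(p-q).round(1)
def pix(n,P):
    c,f,T=cal(n);p=T[:3,:3]@np.array(P)+T[:3,3];s=np.array([p[0],-p[1]])/-p[2];s=s*(1+c["k1"]*(s@s));return (s*f+[c["cx"],c["cy"]]).round(1)
def snap(name,tag):
    im=cams.snapshot(name);cv2.imwrite(f"pics/{tag}.png",im[:,:,::-1]);return im
E
python3 -c "
from h import *
snap('scene','s0');snap('top','t0')
for n in('scene','top'):print(ray(n,280,210))
print(robot.state())"
```

```text
(array([ 935.91893952, -183.0201794 ,  801.23370298]), array([-0.49246606,  0.2833985 , -0.8232574 ]))
(array([463.74025865,  19.17354452, 962.28036211]), array([ 0.10913178, -0.0120963 , -0.99397658]))
{'time': 0.1, 'qpos': array([-1.13794253e+00,  2.64659471e-01,  1.60523966e+00, -1.97195380e-05,
        1.27370756e+00, -3.68985723e-02]), 'qd': array([ 0.00063338, -0.00178066, -0.00219678, -0.00021856, -0.00013474,
        0.00136551]), 'tau': array([ 3.23436416e-05, -5.03618360e+01, -3.58071899e+01,  7.30352872e-02,
        2.33687949e-02, -5.82642747e-05]), 'ee_pos': array([ 305.28985651, -601.33942442,  259.52363187]), 'ee_rot': array([-9.85493202e-04,  9.72541996e-01,  2.32725270e-01, -2.07307963e-04]), 'wrist_force': array([ 0.2456326 , -0.32334203,  0.59534807]), 'ft_torque': array([ 0.07903978, -0.02303913,  0.06850826]), 'grasp_force': 0.0, 'grip_width': 87.91415900499175}
```

View pics/s0.png

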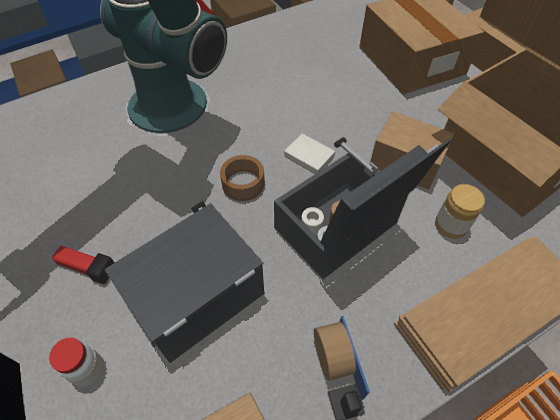

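View pics/t0.png

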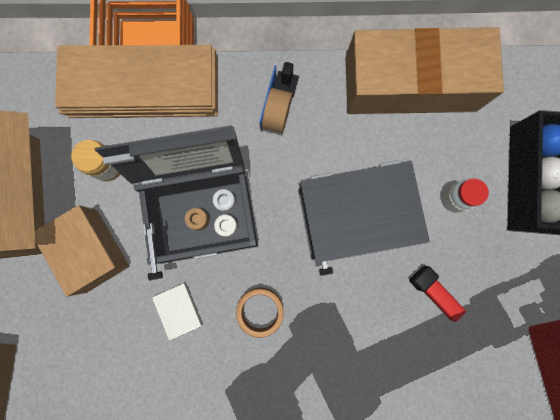

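Scene view: the open box is at the centre right. Its knob is at about (340,142) and the lid's left free corner at about (449,138). Top view: the knob is at about (155,275), the stay pivot near (150,228), and the lid's free edge runs from about (103,153) to (238,128). The shut box is to the right, and a carton stands left of the knob at (80,250).

```bash
python3 -c "
from h import *
s=cv2.imread('pics/s0.png');t=cv2.imread('pics/t0.png')
a=cv2.resize(s[110:290,260:460],(800,720),interpolation=2)[:600];b=cv2.resize(t[110:300,40:270],(726,600),interpolation=2)
cv2.imwrite('pics/s0c.png',cv2.resize(s[120:270,260:460],(800,600),interpolation=2));cv2.imwrite('pics/t0c.png',b)
print(two((340,142),(155,275)),two((449,138),(103,155)))
for z in(108,124):print(z,onz('top',155,275,z),onz('top',257,245,100),onz('top',160,263,100))
"
```

```text
(array([432.8, 255.7, 111.7]), np.float64(0.2)) (array([636.2, 301.2, 281.3]), np.float64(13.1))
108 [432.7 256.8 108. ] [488.4  56.1 100. ] [455.9 249.6 100. ]
124 [433.3 252.3 124. ] [488.4  56.1 100. ] [455.9 249.6 100. ]
```

View pics/s0c.png

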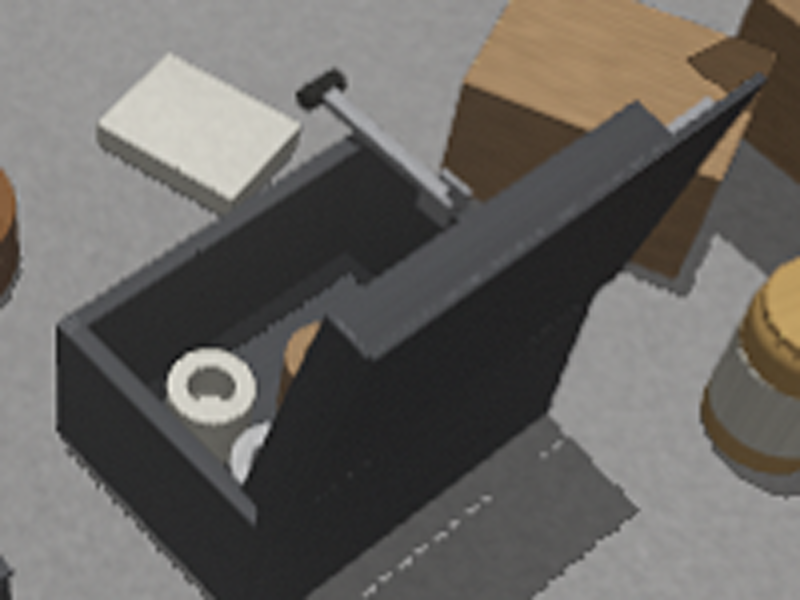

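View pics/t0c.png

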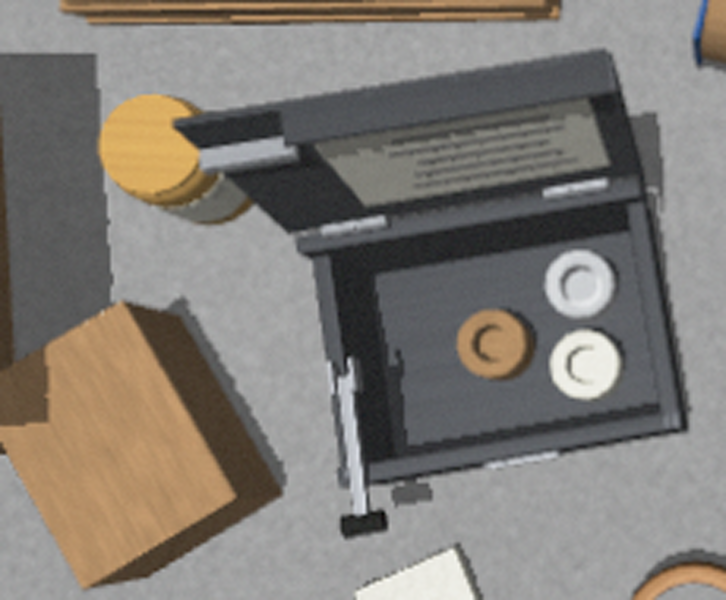

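Scene crop: the knob is at crop (322,88), which is full (340.5,142). The lid's front skirt is cut away at the left corner, and the light cleat is there. Top crop: the knob is at (363,523), full (155,275.7). The box front corners are at (345,480) and (688,428), and the lid edge corners at (175,122) and (608,52).

```bash
python3 -c "
from h import *
c=lambda x,y:(40+x/3.157,110+y/3.157)
fl=onz('top',*c(345,482),100);fr=onz('top',*c(688,428),100);print('front',fl,fr,np.linalg.norm(fl-fr))
el=onz('top',*c(175,122),287);er=onz('top',*c(608,52),287);print('edge',el,er,np.linalg.norm(el-er))
k1=onz('top',*c(342,524),112);k2=onz('top',*c(385,520),112);print('knob',k1,k2,onz('top',*c(363,523),112))
print('pivot',onz('top',*c(347,372),108))
for p,q in((fl,fr),(el,er),(k1,k2)):d=p-q;print(np.degrees(np.arctan2(-d[0],d[1])))
print('carton corner',two((430,188),c(280,490)),[onz('top',*c(235,495),z) for z in(80,100)], two((375,147),c(235,495)))
"
```

```text
front [456.9 270.8 100. ] [487.2  54.2 100. ] 218.70905331055687
edge [641.4 305.  287. ] [675.4  85.6 287. ] 222.01882803041727
knob [431.2 268.6 112. ] [433.2 242.2 112. ] [431.6 255.7 112. ]
pivot [525.8 268.6 108. ]
7.963383776635865
8.808947832397594
4.3323139831885085
carton corner (array([497.4, 428.2, -83.9]), np.float64(140.2)) [array([449.8, 346.7,  80. ]), array([450.1, 339.3, 100. ])] (array([448.4, 352. ,  59.8]), np.float64(4.5))
```

Knob about (432,256,112), hinge line turned +8.3°, pivot where it should be (93 mm behind the knob), front 219 and lid edge 222 mm wide, all as specified. I'll go above the knob with the tool turned -18.6° about z.

```bash
R='{"dx":1.46,"dy":3.34,"wz":-1.55,"fingers":0.8}'
python3 -m inch '[{"dx":1.46,"dy":3.34,"wz":-1.55,"fingers":0.8},{"dx":1.46,"dy":3.34,"wz":-1.55,"fingers":0.8},{"dx":1.46,"dy":3.34,"wz":-1.55,"fingers":0.8},{"dx":1.46,"dy":3.34,"wz":-1.55,"fingers":0.8},{"dx":1.46,"dy":3.34,"wz":-1.55,"fingers":0.8},{"dx":1.46,"dy":3.34,"wz":-1.55,"fingers":0.8},{"dx":1.46,"dy":3.34,"wz":-1.55,"fingers":0.8},{"dx":1.46,"dy":3.34,"wz":-1.55,"fingers":0.8},{"dx":1.46,"dy":3.34,"wz":-1.55,"fingers":0.8},{"dx":1.46,"dy":3.34,"wz":-1.55,"fingers":0.8},{"dx":1.46,"dy":3.34,"wz":-1.55,"fingers":0.8},{"dx":1.46,"dy":3.34,"wz":-1.55,"fingers":0.8}]'
python3 -m inch '[{"dx":-0.4,"dy":3.8,"dz":-0.5,"fingers":0.8},{"dx":-0.4,"dy":3.8,"dz":-0.5,"fingers":0.8},{"dx":-0.4,"dy":3.8,"dz":-0.5,"fingers":0.8},{"dx":-0.4,"dy":3.8,"dz":-0.5,"fingers":0.8},{"dx":-0.4,"dy":3.8,"dz":-0.5,"fingers":0.8},{"dx":-0.4,"dy":3.8,"dz":-0.5,"fingers":0.8},{"dx":-0.4,"dy":3.8,"dz":-0.5,"fingers":0.8},{"dx":-0.4,"dy":3.8,"dz":-0.5,"fingers":0.8},{"dx":-0.4,"dy":3.8,"dz":-0.5,"fingers":0.8},{"dx":-0.4,"dy":3.8,"dz":-0.5,"fingers":0.8},{"dx":-0.4,"dy":3.8,"dz":-0.5,"fingers":0.8},{"dx":-0.4,"dy":3.8,"dz":-0.5,"fingers":0.8}]'
python3 -m inch '[{"fingers":0.6},{"fingers":0.6},{"fingers":0.6}]'
python3 -c "
from h import *
snap('scene','s1');s=robot.state();print(s['ee_pos'],s['ee_rot'],s['qpos'],s['wrist_force'],pix('scene',s['ee_pos']-[0,0,22]))"
```

```text
[ 305.34259023 -601.38174472  259.68542754] [-8.62144165e-04  9.72534767e-01  2.32755988e-01 -1.85247466e-04] [-1.13789537e+00  2.64531841e-01  1.60509937e+00 -2.51941150e-05
  1.27372493e+00 -3.69129236e-02] [ 0.47759082  0.14484459 -0.6018298 ] [-138.   234.6]invalid input at $[0]: expected keys fingers, dx, dy, dz, wx, wy, wz
invalid input at $[0]: expected keys fingers, dx, dy, dz, wx, wy, wz
invalid input at $[0]: expected keys fingers, dx, dy, dz, wx, wy, wz
```

View pics/s1.png

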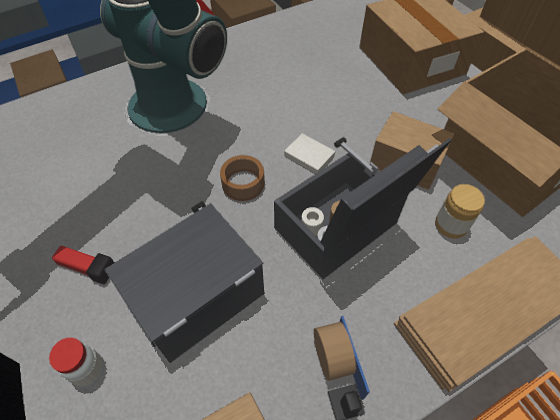

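The picture is unchanged: the rows were refused because each one needs all seven keys. I'm sending them again in full.

```bash
python3 -m inch '[{"fingers":0.8,"dx":1.46,"dy":3.34,"dz":0,"wx":0,"wy":0,"wz":-1.55},{"fingers":0.8,"dx":1.46,"dy":3.34,"dz":0,"wx":0,"wy":0,"wz":-1.55},{"fingers":0.8,"dx":1.46,"dy":3.34,"dz":0,"wx":0,"wy":0,"wz":-1.55},{"fingers":0.8,"dx":1.46,"dy":3.34,"dz":0,"wx":0,"wy":0,"wz":-1.55},{"fingers":0.8,"dx":1.46,"dy":3.34,"dz":0,"wx":0,"wy":0,"wz":-1.55},{"fingers":0.8,"dx":1.46,"dy":3.34,"dz":0,"wx":0,"wy":0,"wz":-1.55},{"fingers":0.8,"dx":1.46,"dy":3.34,"dz":0,"wx":0,"wy":0,"wz":-1.55},{"fingers":0.8,"dx":1.46,"dy":3.34,"dz":0,"wx":0,"wy":0,"wz":-1.55},{"fingers":0.8,"dx":1.46,"dy":3.34,"dz":0,"wx":0,"wy":0,"wz":-1.55},{"fingers":0.8,"dx":1.46,"dy":3.34,"dz":0,"wx":0,"wy":0,"wz":-1.55},{"fingers":0.8,"dx":1.46,"dy":3.34,"dz":0,"wx":0,"wy":0,"wz":-1.55},{"fingers":0.8,"dx":1.46,"dy":3.34,"dz":0,"wx":0,"wy":0,"wz":-1.55}]' &&
python3 -m inch '[{"fingers":0.7,"dx":-0.4,"dy":3.8,"dz":-0.5,"wx":0,"wy":0,"wz":0},{"fingers":0.7,"dx":-0.4,"dy":3.8,"dz":-0.5,"wx":0,"wy":0,"wz":0},{"fingers":0.7,"dx":-0.4,"dy":3.8,"dz":-0.5,"wx":0,"wy":0,"wz":0},{"fingers":0.7,"dx":-0.4,"dy":3.8,"dz":-0.5,"wx":0,"wy":0,"wz":0},{"fingers":0.7,"dx":-0.4,"dy":3.8,"dz":-0.5,"wx":0,"wy":0,"wz":0},{"fingers":0.7,"dx":-0.4,"dy":3.8,"dz":-0.5,"wx":0,"wy":0,"wz":0},{"fingers":0.7,"dx":-0.4,"dy":3.8,"dz":-0.5,"wx":0,"wy":0,"wz":0},{"fingers":0.7,"dx":-0.4,"dy":3.8,"dz":-0.5,"wx":0,"wy":0,"wz":0},{"fingers":0.7,"dx":-0.4,"dy":3.8,"dz":-0.5,"wx":0,"wy":0,"wz":0},{"fingers":0.7,"dx":-0.4,"dy":3.8,"dz":-0.5,"wx":0,"wy":0,"wz":0},{"fingers":0.7,"dx":-0.4,"dy":3.8,"dz":-0.5,"wx":0,"wy":0,"wz":0},{"fingers":0.7,"dx":-0.4,"dy":3.8,"dz":-0.5,"wx":0,"wy":0,"wz":0}]' &&
python3 -m inch '[{"fingers":0.6,"dx":0,"dy":0,"dz":0,"wx":0,"wy":0,"wz":0},{"fingers":0.6,"dx":0,"dy":0,"dz":0,"wx":0,"wy":0,"wz":0},{"fingers":0.6,"dx":0,"dy":0,"dz":0,"wx":0,"wy":0,"wz":0}]'
python3 -c "
from h import *
snap('scene','s2');s=robot.state();print(s['ee_pos'],s['ee_rot'],s['qpos'],s['wrist_force'],pix('scene',s['ee_pos']-[0,0,22]))"
```

```text
time: 1.15
ee_pos: [480.9, -199.3, 260.6]
ee_rot: [-0.0, 0.997, 0.072, -0.0]
wrist_force: [0.3, -0.2, -0.7]
grip_width: 70.7
grasp_force: 0.0
time: 2.15
ee_pos: [431.9, 256.7, 200.4]
ee_rot: [0.0, 0.997, 0.073, 0.0]
wrist_force: [-0.2, 0.5, 1.0]
grip_width: 61.5
grasp_force: 0.0
time: 2.4
ee_pos: [432.4, 254.6, 200.4]
ee_rot: [0.0, 0.997, 0.073, -0.0]
wrist_force: [0.0, 0.2, 0.1]
grip_width: 53.0
grasp_force: 0.0
[432.71780746 254.05662239 200.53654818] [ 3.59932809e-04  9.97377508e-01  7.23735230e-02 -2.25208387e-04] [ 4.81556482e-01 -1.77658242e-02  2.03340516e+00 -5.32990756e-04
  1.12665298e+00  1.90770827e+00] [-0.4479996  -0.34982515  0.91323278] [343.1 119.4]
```

View pics/s2.png

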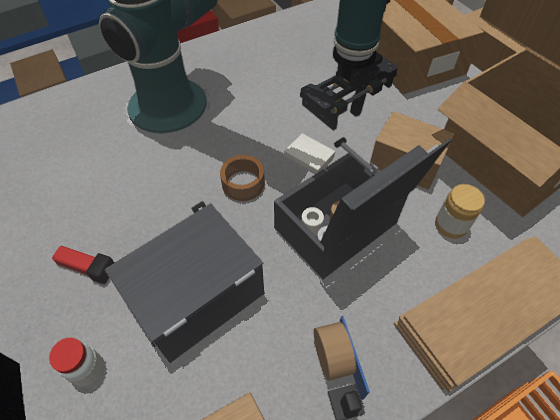

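The gripper is over the knob, which shows at about (341,142). Its long side lies along the hinge line, so the body will stay clear of the lid. Next I go down 83 mm and pinch.

```bash
python3 -m inch '[{"fingers":0.6,"dx":0,"dy":0.1,"dz":-2,"wx":0,"wy":0,"wz":0},{"fingers":0.6,"dx":0,"dy":0.1,"dz":-2,"wx":0,"wy":0,"wz":0},{"fingers":0.6,"dx":0,"dy":0,"dz":-2,"wx":0,"wy":0,"wz":0},{"fingers":0.6,"dx":0,"dy":0,"dz":-1.3,"wx":0,"wy":0,"wz":0},{"fingers":0.6,"dx":0,"dy":0,"dz":-1,"wx":0,"wy":0,"wz":0},{"fingers":0.6,"dx":0,"dy":0,"dz":0,"wx":0,"wy":0,"wz":0}]' &&
python3 -m inch '[{"fingers":0,"dx":0,"dy":0,"dz":0,"wx":0,"wy":0,"wz":0},{"fingers":0,"dx":0,"dy":0,"dz":0,"wx":0,"wy":0,"wz":0},{"fingers":0,"dx":0,"dy":0,"dz":0,"wx":0,"wy":0,"wz":0},{"fingers":0,"dx":0,"dy":0,"dz":0,"wx":0,"wy":0,"wz":0},{"fingers":0,"dx":0,"dy":0,"dz":0,"wx":0,"wy":0,"wz":0},{"fingers":0,"dx":0,"dy":0,"dz":0,"wx":0,"wy":0,"wz":0},{"fingers":0,"dx":0,"dy":0,"dz":0,"wx":0,"wy":0,"wz":0},{"fingers":0,"dx":0,"dy":0,"dz":0,"wx":0,"wy":0,"wz":0}]' 15
python3 - <<'E'
import numpy as np
# arc, 12 steps then 6 more, from q0 to 1.78; box x = (.9895,.144)
q0=0.04;q=np.linspace(q0,1.80,17);d=93*np.c_[(np.cos(q0)-np.cos(q))*.9895,(np.cos(q0)-np.cos(q))*.144,np.sin(q)]/10
print(np.diff(d,axis=0).round(2).tolist())
E
```

```text
time: 2.95
ee_pos: [431.7, 254.7, 115.7]
ee_rot: [0.001, 0.997, 0.071, -0.002]
wrist_force: [0.0, -0.0, -1.0]
grip_width: 53.3
grasp_force: 0.0
time: 3.62
ee_pos: [433.5, 257.0, 118.2]
ee_rot: [-0.0, 0.997, 0.073, 0.001]
wrist_force: [3.5, -0.9, 1.0]
grip_width: 25.6
grasp_force: 15.0
[[0.1, 0.01, 1.02], [0.21, 0.03, 1.0], [0.31, 0.05, 0.97], [0.42, 0.06, 0.93], [0.52, 0.08, 0.88], [0.61, 0.09, 0.82], [0.69, 0.1, 0.74], [0.77, 0.11, 0.66], [0.84, 0.12, 0.57], [0.89, 0.13, 0.48], [0.94, 0.14, 0.38], [0.98, 0.14, 0.27], [1.0, 0.15, 0.16], [1.01, 0.15, 0.05], [1.01, 0.15, -0.07], [1.0, 0.15, -0.18]]
```

Grip width is 25.6 mm, which matches the 26 mm knob. I'll follow the arc in two calls.

```bash
python3 -m inch '[{"fingers":0,"dx":0.1,"dy":0.01,"dz":1.02,"wx":0,"wy":0,"wz":0},{"fingers":0,"dx":0.21,"dy":0.03,"dz":1.0,"wx":0,"wy":0,"wz":0},{"fingers":0,"dx":0.31,"dy":0.05,"dz":0.97,"wx":0,"wy":0,"wz":0},{"fingers":0,"dx":0.42,"dy":0.06,"dz":0.93,"wx":0,"wy":0,"wz":0},{"fingers":0,"dx":0.52,"dy":0.08,"dz":0.88,"wx":0,"wy":0,"wz":0},{"fingers":0,"dx":0.61,"dy":0.09,"dz":0.82,"wx":0,"wy":0,"wz":0},{"fingers":0,"dx":0,"dy":0,"dz":0,"wx":0,"wy":0,"wz":0},{"fingers":0,"dx":0,"dy":0,"dz":0,"wx":0,"wy":0,"wz":0}]' 15
```

```text
time: 4.28
ee_pos: [454.5, 260.2, 175.4]
ee_rot: [-0.0, 0.997, 0.072, -0.0]
wrist_force: [-5.9, -1.9, 5.6]
grip_width: 25.5
grasp_force: 15.0
```

```bash
python3 -m inch '[{"fingers":0,"dx":0.69,"dy":0.1,"dz":0.74,"wx":0,"wy":0,"wz":0},{"fingers":0,"dx":0.77,"dy":0.11,"dz":0.66,"wx":0,"wy":0,"wz":0},{"fingers":0,"dx":0.84,"dy":0.12,"dz":0.57,"wx":0,"wy":0,"wz":0},{"fingers":0,"dx":0.89,"dy":0.13,"dz":0.48,"wx":0,"wy":0,"wz":0},{"fingers":0,"dx":0.94,"dy":0.14,"dz":0.38,"wx":0,"wy":0,"wz":0},{"fingers":0,"dx":0,"dy":0,"dz":0,"wx":0,"wy":0,"wz":0},{"fingers":0,"dx":0,"dy":0,"dz":0,"wx":0,"wy":0,"wz":0}]' 15
```

```text
time: 4.87
ee_pos: [497.7, 266.9, 203.8]
ee_rot: [-0.001, 0.997, 0.072, 0.002]
wrist_force: [-2.2, 0.5, 7.1]
grip_width: 25.9
grasp_force: 15.0
```

```bash
python3 -m inch '[{"fingers":0,"dx":0.98,"dy":0.14,"dz":0.2,"wx":0,"wy":0,"wz":0},{"fingers":0,"dx":1.0,"dy":0.15,"dz":0.1,"wx":0,"wy":0,"wz":0},{"fingers":0,"dx":1.01,"dy":0.15,"dz":0,"wx":0,"wy":0,"wz":0},{"fingers":0,"dx":1.01,"dy":0.15,"dz":-0.07,"wx":0,"wy":0,"wz":0},{"fingers":0,"dx":0.7,"dy":0.1,"dz":-0.15,"wx":0,"wy":0,"wz":0},{"fingers":0,"dx":0,"dy":0,"dz":0,"wx":0,"wy":0,"wz":0},{"fingers":0,"dx":0,"dy":0,"dz":0,"wx":0,"wy":0,"wz":0}]' 15
python3 -c "
from h import *
s=snap('scene','s3');t=snap('top','t3');st=robot.state();print(st['ee_pos'],st['wrist_force'])
a=cv2.resize(s[60:260,260:460],(400,400));b=cv2.resize(t[110:310,40:240],(400,400))
cv2.imwrite('pics/c3.png',np.hstack([a,b])[:,:,::-1])"
```

```text
time: 5.45
ee_pos: [545.9, 274.4, 205.1]
ee_rot: [-0.001, 0.997, 0.072, 0.003]
wrist_force: [0.9, 1.7, 5.7]
grip_width: 25.5
grasp_force: 15.0
[545.68349828 274.36610471 205.16415631] [0.67148596 1.7980449  5.58596783]
```

View pics/c3.png

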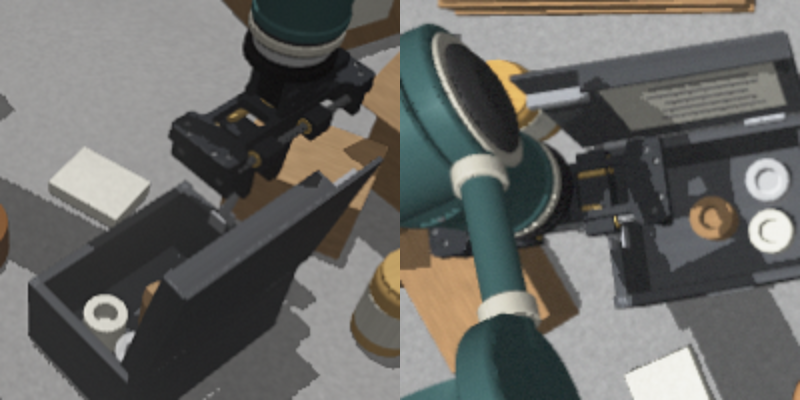

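The stay is held upright in the fingers, and nothing fouls the lid. I'll push a little further to find the stop.

```bash
python3 -m inch '[{"fingers":0,"dx":0.3,"dy":0.04,"dz":-0.1,"wx":0,"wy":0,"wz":0},{"fingers":0,"dx":0.3,"dy":0.04,"dz":-0.1,"wx":0,"wy":0,"wz":0},{"fingers":0,"dx":0,"dy":0,"dz":0,"wx":0,"wy":0,"wz":0},{"fingers":0,"dx":0,"dy":0,"dz":0,"wx":0,"wy":0,"wz":0}]'
```

```text
time: 5.88
ee_pos: [550.3, 275.1, 203.8]
ee_rot: [-0.001, 0.997, 0.072, 0.002]
wrist_force: [-4.7, 2.5, 11.5]
grip_width: 25.6
grasp_force: 15.0
```

The force of -4.7 N shows the stop is reached. I release, rise, cross over the lid and come down behind it.

```bash
python3 -m inch '[{"fingers":0.5,"dx":0,"dy":0,"dz":0,"wx":0,"wy":0,"wz":0},{"fingers":0.5,"dx":0,"dy":0,"dz":0,"wx":0,"wy":0,"wz":0},{"fingers":0.5,"dx":0,"dy":0,"dz":0,"wx":0,"wy":0,"wz":0},{"fingers":0.5,"dx":0,"dy":0,"dz":0,"wx":0,"wy":0,"wz":0},{"fingers":0.5,"dx":0,"dy":0,"dz":0.5,"wx":0,"wy":0,"wz":0},{"fingers":0.5,"dx":0,"dy":0,"dz":2.5,"wx":0,"wy":0,"wz":0},{"fingers":0.5,"dx":0,"dy":0,"dz":3,"wx":0,"wy":0,"wz":0},{"fingers":0.5,"dx":0,"dy":0,"dz":3,"wx":0,"wy":0,"wz":0},{"fingers":0.5,"dx":0,"dy":0,"dz":3,"wx":0,"wy":0,"wz":0},{"fingers":0.5,"dx":0,"dy":0,"dz":3,"wx":0,"wy":0,"wz":0},{"fingers":0,"dx":0,"dy":0,"dz":0.5,"wx":0,"wy":0,"wz":0},{"fingers":0,"dx":0,"dy":0,"dz":0,"wx":0,"wy":0,"wz":0}]' &&
python3 -m inch '[{"fingers":0,"dx":2.5,"dy":-1.2,"dz":0,"wx":0,"wy":0,"wz":0},{"fingers":0,"dx":2.5,"dy":-1.2,"dz":0,"wx":0,"wy":0,"wz":0},{"fingers":0,"dx":2.5,"dy":-1.2,"dz":0,"wx":0,"wy":0,"wz":0},{"fingers":0,"dx":2.5,"dy":-1.2,"dz":0,"wx":0,"wy":0,"wz":0},{"fingers":0,"dx":2.5,"dy":-1.2,"dz":0,"wx":0,"wy":0,"wz":0},{"fingers":0,"dx":2.8,"dy":-1.2,"dz":0,"wx":0,"wy":0,"wz":0},{"fingers":0,"dx":0,"dy":0,"dz":0,"wx":0,"wy":0,"wz":0},{"fingers":0,"dx":0,"dy":0,"dz":0,"wx":0,"wy":0,"wz":0}]'
python3 -c "
from h import *
s=snap('scene','s4');t=snap('top','t4');st=robot.state();print(st['ee_pos'],pix('scene',st['ee_pos']-[0,0,22]))
a=cv2.resize(s[60:260,260:460],(400,400));b=cv2.resize(t[110:310,40:240],(400,400))
cv2.imwrite('pics/c4.png',np.hstack([a,b])[:,:,::-1])"
```

```text
time: 6.88
ee_pos: [550.2, 274.3, 359.7]
ee_rot: [-0.001, 0.997, 0.072, 0.003]
wrist_force: [-0.8, 0.8, 0.2]
grip_width: 33.0
grasp_force: 0.0
time: 7.55
ee_pos: [701.9, 200.6, 351.9]
ee_rot: [0.0, 0.997, 0.072, -0.003]
wrist_force: [-0.0, -0.2, 1.1]
grip_width: 0.1
grasp_force: 0.0
[700.75035934 201.94987147 353.81711706] [434.1 168.3]
```

View pics/c4.png

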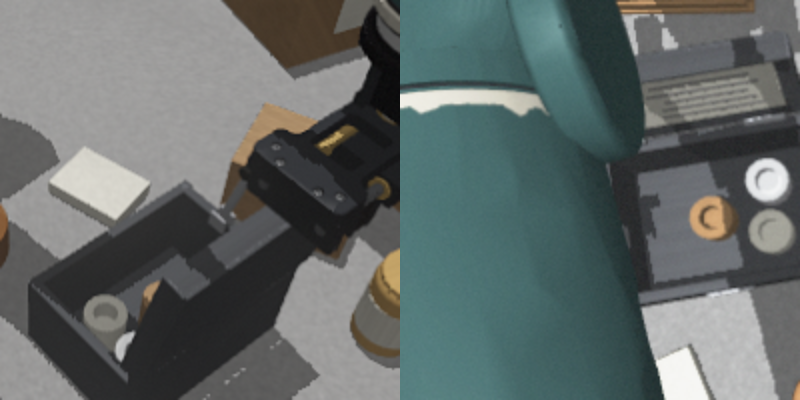

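The stay is still up by itself at about crop (235,200), and the gripper is behind the lid. Next I lower and push forward.

```bash
python3 -m inch '[{"fingers":0,"dx":0,"dy":0,"dz":-2.7,"wx":0,"wy":0,"wz":0},{"fingers":0,"dx":0,"dy":0,"dz":-2.7,"wx":0,"wy":0,"wz":0},{"fingers":0,"dx":0,"dy":0,"dz":-2.7,"wx":0,"wy":0,"wz":0},{"fingers":0,"dx":-1,"dy":-0.15,"dz":0,"wx":0,"wy":0,"wz":0},{"fingers":0,"dx":-1,"dy":-0.15,"dz":0,"wx":0,"wy":0,"wz":0},{"fingers":0,"dx":-1,"dy":-0.15,"dz":0,"wx":0,"wy":0,"wz":0},{"fingers":0,"dx":-1,"dy":-0.15,"dz":0,"wx":0,"wy":0,"wz":0},{"fingers":0,"dx":-1,"dy":-0.15,"dz":0,"wx":0,"wy":0,"wz":0},{"fingers":0,"dx":-1,"dy":-0.15,"dz":0,"wx":0,"wy":0,"wz":0}]'
```

```text
time: 8.4
ee_pos: [641.7, 193.3, 277.5]
ee_rot: [-0.001, 0.997, 0.073, 0.002]
wrist_force: [3.3, 0.5, 1.5]
grip_width: 0.3
grasp_force: 1.3
```

```bash
python3 -m inch '[{"fingers":0,"dx":-1,"dy":-0.15,"dz":0,"wx":0,"wy":0,"wz":0},{"fingers":0,"dx":-1,"dy":-0.15,"dz":0,"wx":0,"wy":0,"wz":0},{"fingers":0,"dx":-1,"dy":-0.15,"dz":0,"wx":0,"wy":0,"wz":0},{"fingers":0,"dx":-1,"dy":-0.15,"dz":0,"wx":0,"wy":0,"wz":0}]'
python3 -c "
from h import *
s=snap('scene','s5');t=snap('top','t5')
a=cv2.resize(s[60:260,260:460],(400,400));b=cv2.resize(t[110:310,40:240],(400,400))
cv2.imwrite('pics/c5.png',np.hstack([a,b])[:,:,::-1])"
```

```text
time: 8.73
ee_pos: [600.6, 186.4, 274.8]
ee_rot: [0.0, 0.997, 0.072, -0.0]
wrist_force: [2.4, 0.5, -1.4]
grip_width: 0.7
grasp_force: 0.9
```

View pics/c5.png

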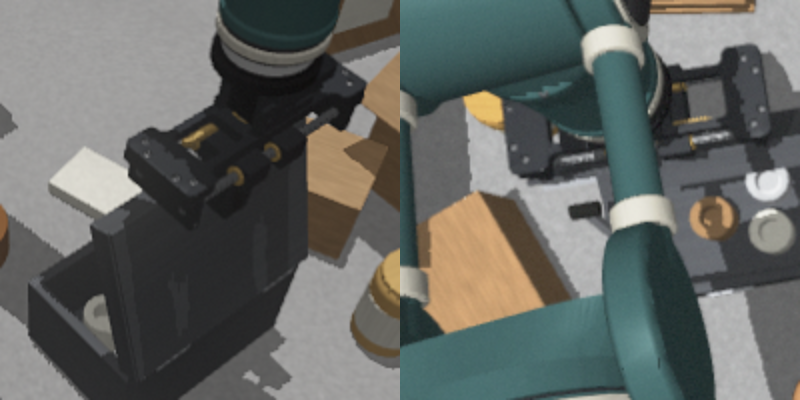

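The lid is past upright, at about 1.3 rad, and the knob stands clear of it at crop (585,210). I back off, rise and let it sink.

```bash
python3 -m inch '[{"fingers":0,"dx":-1,"dy":-0.15,"dz":0,"wx":0,"wy":0,"wz":0},{"fingers":0,"dx":1,"dy":0.15,"dz":0,"wx":0,"wy":0,"wz":0},{"fingers":0,"dx":2,"dy":0.3,"dz":2,"wx":0,"wy":0,"wz":0},{"fingers":0,"dx":2,"dy":0.3,"dz":3,"wx":0,"wy":0,"wz":0},{"fingers":0,"dx":2,"dy":-2,"dz":3,"wx":0,"wy":0,"wz":0},{"fingers":0,"dx":0,"dy":-3.5,"dz":2,"wx":0,"wy":0,"wz":0},{"fingers":0,"dx":0,"dy":-4,"dz":0,"wx":0,"wy":0,"wz":0},{"fingers":0,"dx":0,"dy":-4,"dz":0,"wx":0,"wy":0,"wz":0},{"fingers":0,"dx":0,"dy":-4,"dz":0,"wx":0,"wy":0,"wz":0},{"fingers":0,"dx":0,"dy":-4,"dz":0,"wx":0,"wy":0,"wz":0},{"fingers":0,"dx":0,"dy":-4,"dz":0,"wx":0,"wy":0,"wz":0},{"fingers":0,"dx":0,"dy":-4,"dz":0,"wx":0,"wy":0,"wz":0}]'
for i in 1 2 3; do python3 -m inch '[{"fingers":0,"dx":0,"dy":0,"dz":0,"wx":0,"wy":0,"wz":0},{"fingers":0,"dx":0,"dy":0,"dz":0,"wx":0,"wy":0,"wz":0},{"fingers":0,"dx":0,"dy":0,"dz":0,"wx":0,"wy":0,"wz":0},{"fingers":0,"dx":0,"dy":0,"dz":0,"wx":0,"wy":0,"wz":0},{"fingers":0,"dx":0,"dy":0,"dz":0,"wx":0,"wy":0,"wz":0},{"fingers":0,"dx":0,"dy":0,"dz":0,"wx":0,"wy":0,"wz":0},{"fingers":0,"dx":0,"dy":0,"dz":0,"wx":0,"wy":0,"wz":0},{"fingers":0,"dx":0,"dy":0,"dz":0,"wx":0,"wy":0,"wz":0},{"fingers":0,"dx":0,"dy":0,"dz":0,"wx":0,"wy":0,"wz":0},{"fingers":0,"dx":0,"dy":0,"dz":0,"wx":0,"wy":0,"wz":0},{"fingers":0,"dx":0,"dy":0,"dz":0,"wx":0,"wy":0,"wz":0},{"fingers":0,"dx":0,"dy":0,"dz":0,"wx":0,"wy":0,"wz":0}]' | head -2; done
python3 -c "
from h import *
s=snap('scene','s6');t=snap('top','t6')
a=cv2.resize(s[60:260,260:460],(400,400));b=cv2.resize(t[110:310,40:240],(400,400))
cv2.imwrite('pics/c6.png',np.hstack([a,b])[:,:,::-1])"
```

```text
time: 9.83
ee_pos: [661.9, -104.3, 374.7]
ee_rot: [-0.0, 0.997, 0.073, -0.0]
wrist_force: [-0.4, 0.0, -0.3]
grip_width: 0.3
grasp_force: 0.0
time: 10.83
ee_pos: [661.8, -102.2, 375.0]
time: 11.83
ee_pos: [661.8, -102.2, 375.0]
time: 12.83
ee_pos: [661.8, -102.1, 375.0]
```

View pics/c6.png

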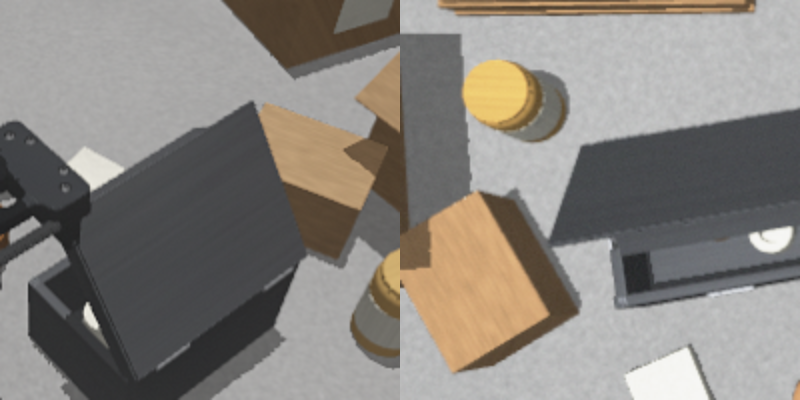

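The lid stands half open by itself. Its left free corner is at scene (386.5,111) and top (115.5,231.5). I'll check the angle and that it isn't moving.

```bash
python3 -m inch '[{"fingers":0,"dx":0,"dy":0,"dz":0,"wx":0,"wy":0,"wz":0},{"fingers":0,"dx":0,"dy":0,"dz":0,"wx":0,"wy":0,"wz":0},{"fingers":0,"dx":0,"dy":0,"dz":0,"wx":0,"wy":0,"wz":0},{"fingers":0,"dx":0,"dy":0,"dz":0,"wx":0,"wy":0,"wz":0},{"fingers":0,"dx":0,"dy":0,"dz":0,"wx":0,"wy":0,"wz":0},{"fingers":0,"dx":0,"dy":0,"dz":0,"wx":0,"wy":0,"wz":0}]'|head -1
python3 -c "
from h import *
p,e=two((386.5,111),(115.5,231.5));print(p,e,np.arcsin((p[2]-124)/165))
n=cams.snapshot('top').astype(int);o=cv2.imread('pics/t6.png')[:,:,::-1].astype(int)
print((abs(n-o).max(2)>40)[110:310,40:240].sum())"
```

```text
time: 13.43
[511.  284.9 249.3] 2.3 0.8623811114602266
0
```

Lid angle measures 0.86 rad, with no pixel change over 0.6 s, so I'm handing in.

```bash
python3 -c "
from bench import robot
print(robot.hand_in())"
```

```text
the job is handed in; nothing more can be done
None
```

The job is handed in: the stay is up at its stop and the lid rests on it at about 0.86 rad, not moving and with the arm clear, after about 13.5 s; no verdict came back.

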